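# Set the still life back on its chalk marks

## Robot

A 7-joint arm with a two-finger parallel gripper is mounted at the origin on the work surface. World frame = base frame: x ahead of the robot, y to its left, z up, the work surface at z = 0. Lengths are in mm, angles in rad, forces in N, time in s.
With the tool pointing down it reaches from about 400 to 875 mm from the base axis. Payload 4.4 kg.
Tool frame: the origin (TCP) lies midway between the tips of the shut fingers; the grasp point (between the pads) lies 19 mm behind it; z points along the fingers, y is the line along which they close (so a half turn about z gives the same grasp; the last joint's range is limited). The gripper opens to 85 mm and grips with 20 to 120 N. Pads are 22 mm wide; open, the fingers measure 114 mm over their backs; the gripper's body (76 mm by 85 mm) begins 54 mm behind the grasp point. The pads swing forward as they close: fully open they stand 13 mm farther back than shut.
Start: joints at [1.051, 0.628, 0.038, 1.517, -0.027, 0.996, -0.02], TCP at [284.978, -584.213, 231.313] pointing down, gripper open.
Joint ranges: [-3.06, 3.06], [-0.37, 2.12], [-1.25, 1.32], [0.18, 2.47], [-1.1, 4.24], [0.23, 1.98], [-2.94, 2.94]. Speed limits (rad/s): [2.57, 2.57, 3.14, 3.14, 3.14, 3.14, 3.14].

## Interface

Orientations are given as [roll, pitch, yaw] about the fixed x, y, z axes, in that order (R = Rz(yaw) Ry(pitch) Rx(roll)).
In Python, from cell import readout, optics, order gives the robot as it stands.
- The arm moves only by the shell command python3 -m jog 'ROWS'. ROWS is a JSON object of lists of equal length, an entry for each row: "claw": the opening, from 0 (shut) to 1 (fully open); "xyz": the shift along the tool's x, y, z each as a share of 0.1 m, from -1 to 1, a list of three; "twist": the turn, a rotation vector about the tool's x, y, z each as a share of 180 degrees, from -1 to 1, a list of three. A call has 1 to 12 rows; each row shifts and turns the commanded pose from where the row before left it, along the tool's axes as they then stand; what a row does not reach is not made up. A row lasts 1/8 s, in which the tool goes at most 62.5 mm and 10.7 degrees, less where a joint would pass 70% of its speed; a pose out of reach is approached as far as the arm can. A call with a number of a shift or a turn outside -1 to 1 is refused whole. A call with a gripper value outside its range is refused whole. The fingers move at their own pace and stop on an object; the grip force is fixed at half the most. Time passes only in rows, so rows that do not move let the fingers close. It gives the time, the measured TCP pose, the force, the opening and the grip force at its end, in the units of the state.
- readout.read_state(): the state, without advancing time (a new reading comes with each control period).
- optics.get_image(name): name is "scene" or "top" or "wrist"; returns a dict with "color" (420x560x3 uint8, red, green, blue), "fovy" (degrees; the focal length in pixels is half the picture's height over the tangent of half this angle, whatever the lens; pixels are square), "cx", "cy" (the principal point, pixels), "k1" (the pictures are not rectified: a ray, as slopes to the right and down, at radius r is drawn at 1 + k1 r^2 times it, then the intrinsics apply), "view" (4x4, takes a point from world to camera coordinates). Camera axes: x right, y up, looking along -z (the intrinsics and any distortion apply to the point x, -y, -z); pixel columns grow to the right and rows downward; lengths in mm; the calibration is good to about 2 mm. A picture is of the moment at which its call begins. There is no depth.
- order.finish_job(): hands the job in; it is judged then, once.
Trained networks look in the newest picture that a camera, given by its name, has taken for a name from the list of things; names that differ only in an ending like _2 or _b are one class to them, and where a whole thing is asked for, a point or a joint stands for the part that bears it (a point fixed in the world has none). Each returns a list of dicts, best first, with "score" (0 to 1); they miss things now and then, are a little off and sometimes report something else, mostly with a low value. They report only what shows in the picture. A call takes as long as a camera call. They do not tell look-alikes from the thing itself.
- optics.boxes_of(camera, label): "rect" ([left, top, width, height] in pixels, round what is visible of it).
The state is a dict: "clock": time; "qpos": joint angles; "qd": joint speeds; "tau": joint torques, N m; "eef_pos": TCP position; "tool_rot": TCP orientation; "force": force on the tool from outside, world axes, zero at the start; "torque": the same for the moment, N m; "width": finger opening in mm; "gripper_force": force on a finger pad.
Only numpy, scipy, OpenCV 4.12 (cv2) and the standard library are available. Lean on these libraries where they do the work, as an engineer would, in place of code of your own. Each camera call takes 0.05 s, during which the arm holds its last target. There are 200 camera calls.

## Task

The still life was cleared off its grey board onto the bare table beside it; set it up again for the next painting session. Stand each of the four props - the wooden box, the lidded pot, the bottle and the candlestick - upright on the board in the chalk outline that was drawn round its own foot, with the box and the square-footed candlestick turned to fit their outlines. Set them down gently without dropping or tipping any of them, and leave the jar of brushes and the glove carton where they are.

Things in the scene. Friction and masses are not known exactly. Their poses are not given: they have to be found in the camera images.
- box: Loose small hinged wooden box, shut (lid held fast), 110 long (its x axis) x 60 wide (its y axis) x 61 mm high, brass clasp and hinges on its long sides, about 0.25 kg. Starts flat on the bare table on the robot's right. Origin: centre of the underside, z up. Easily gripped across its 60 mm width from above.
- pot: Loose round white ceramic pot with dark wooden lid and knob (lid stays on), about 0.45 kg. Foot 84 mm, body 85 mm in diameter, 66 mm high; flat lid, 82 mm in diameter, top at 76 mm; knob from 76 to 104 mm above the underside, 20 mm in diameter widening to 25 mm from 92 mm up: carry it by the knob, fingertips just above the lid. Origin: centre of the underside, z up.
- bottle: Loose stubby green glass bottle, empty, 180 mm high, 60 mm in diameter up to 98 mm, then a shoulder to a neck 26 mm in diameter from 138 to 172 mm, lip 29 mm in diameter at the top, about 0.35 kg. Can be held by the neck from above. Origin: centre of the underside, z up.
- candlestick: Loose brass candlestick, 130 mm high, about 0.5 kg: square foot 70 x 70 mm and 10 mm thick with a 54 mm square step to 18 mm, slender stem, and a cylindrical candle socket 28 mm in diameter from 86 to 130 mm above the underside, by which it can be held from above. Origin: centre of the underside, z up, x and y along the sides of the foot.
- outline_box: White chalk rectangle 118 x 68 mm (long side along its x axis), where the wooden box goes, either way round. It is only a drawn line, with no height to speak of, on the flat grey board on the robot's left; its origin is the centre of the outline, at the level of the board's upper face (9 mm above the table top, z = 0.009 in the world), z up.
- outline_pot: White chalk circle 92 mm in diameter (the larger of the two circles), where the lidded pot goes. It is only a drawn line, with no height to speak of, on the flat grey board on the robot's left; its origin is the centre of the outline, at the level of the board's upper face (9 mm above the table top, z = 0.009 in the world), z up.
- outline_bottle: White chalk circle 68 mm in diameter (the smaller of the two circles), where the bottle goes. It is only a drawn line, with no height to speak of, on the flat grey board on the robot's left; its origin is the centre of the outline, at the level of the board's upper face (9 mm above the table top, z = 0.009 in the world), z up.
- outline_candlestick: White chalk square 78 x 78 mm (sides along its x and y axes), where the candlestick goes, any quarter turn. It is only a drawn line, with no height to speak of, on the flat grey board on the robot's left; its origin is the centre of the outline, at the level of the board's upper face (9 mm above the table top, z = 0.009 in the world), z up.
- brush_jar: Bystander: loose glass jar 82 mm in diameter and 118 mm high with paint brushes standing in it to about 0.30 m, on the far right; must stay where it is. Origin: centre of the underside.
- glove_carton: Bystander: loose glove carton 220 (x) x 115 (y) x 72 mm high on the far left; must stay where it is. Origin: centre of the underside.
Mind the look-alikes: they are no part of the job. Leave any blue look-alike of the box alone.

How it is judged (in metres and radians):
At the end, for the whole second after the job is handed in: Every prop stands on the board (underside within 4 mm of its face), upright within 4.5 degrees and at rest, its centre within 12 mm of the centre of its own outline; the box and the candlestick turned to within 11 degrees of their outlines (box either way round, candlestick any quarter turn) (horizontal distance between box and outline_box below 0.012 m and z of box in the frame of outline_box between -0.003 and 0.004 m and angle between each of box, pot, bottle, candlestick's own z axis and vertical below 0.08 rad and linear speed of each of box, pot, bottle, candlestick below 0.02 m/s and angular speed of each of box, pot, bottle, candlestick below 0.1 rad/s and horizontal distance between pot and outline_pot below 0.012 m and z of pot in the frame of outline_pot between -0.003 and 0.004 m and horizontal distance between bottle and outline_bottle below 0.012 m and z of bottle in the frame of outline_bottle between -0.003 and 0.004 m and horizontal distance between candlestick and outline_candlestick below 0.012 m and z of candlestick in the frame of outline_candlestick between -0.003 and 0.004 m and angle between the x axis of box and the x axis of outline_box, either way round below 0.2 rad and (angle between the x axis of candlestick and the x axis of outline_candlestick, either way round below 0.2 rad or angle between the x axis of candlestick and the y axis of outline_candlestick, either way round below 0.2 rad)); the robot touches nothing.
It fails at once if a prop is tipped over (leans more than 35 degrees) (angle between any of box, pot, bottle, candlestick's own z axis and vertical above 0.61 rad).
It fails at once if a prop is dropped: within 25 mm of the table it moves faster than 0.6 m/s (a free fall of about 2 cm) ((height (world z) of box below 0.025 m and linear speed of box above 0.6 m/s) or (height (world z) of pot below 0.025 m and linear speed of pot above 0.6 m/s) or (height (world z) of bottle below 0.025 m and linear speed of bottle above 0.6 m/s) or (height (world z) of candlestick below 0.025 m and linear speed of candlestick above 0.6 m/s)).
It fails at once if the jar of brushes is shifted more than 2 cm or knocked over (distance of brush_jar from where it was at the start of the episode above 0.02 m or angle between brush_jar's own z axis and vertical above 0.3 rad).
It fails at once if the glove carton is shifted more than 2 cm or knocked over (distance of glove_carton from where it was at the start of the episode above 0.02 m or angle between glove_carton's own z axis and vertical above 0.3 rad).
It also fails if it takes over 126 s, if anything falls off the work surface, if the arm or the gripper's body presses on something with over 40 N, if the wrist force passes 120 N, or if a joint passes its speed limit or range.

## Working session

There is one attempt and no reset: what is moved stays moved. The work goes in short steps, Python scripts to look and compute and a shell command to move; the robot and the scene stay as the last step left them, time stands still between calls to the robot, and variables do not carry over. Pictures are saved under pics/ and viewed, at most 14 in all, crops included, and the job is handed in when it is done.

```bash
ls; mkdir -p pics
cat > h.py <<'E'
import numpy as np, cv2, json
from cell import readout, optics, order
def snap(cam,name=None):
    im=optics.get_image(cam)
    if name: cv2.imwrite(f'pics/{name}.png',im['color'][:,:,::-1])
    return im
def cal(im):
    f=210/np.tan(np.radians(im['fovy'])/2); return f,im['cx'],im['cy'],im['k1'],np.array(im['view'])
def pix2w(im,px,z):
    f,cx,cy,k1,V=cal(im); px=np.atleast_2d(np.array(px,float))
    d=(px-[cx,cy])/f; u=d.copy()
    for _ in range(20): u=d/(1+k1*(u**2).sum(1,keepdims=True))
    R,t=V[:3,:3],V[:3,3]; c=-R.T@t
    r=np.c_[u[:,0],-u[:,1],-np.ones(len(u))]@R
    s=(z-c[2])/r[:,2]; return c+s[:,None]*r
def w2pix(im,P):
    f,cx,cy,k1,V=cal(im); P=np.atleast_2d(np.array(P,float))
    q=P@V[:3,:3].T+V[:3,3]; u=np.c_[q[:,0]/-q[:,2],-q[:,1]/-q[:,2]]
    return u*(1+k1*(u**2).sum(1,keepdims=True))*f+[cx,cy]
E
python3 - <<'E'
from h import *
for c in ['scene','top']:
    im=snap(c,c+'0'); print(c,cal(im)[:4],np.round(-np.array(im['view'])[:3,:3].T@np.array(im['view'])[:3,3]))
    for l in 'box pot bottle candlestick outline_box outline_pot outline_bottle outline_candlestick brush_jar glove_carton'.split():
        print(l,[(np.round(d['rect']).tolist(),round(d['score'],2)) for d in optics.boxes_of(c,l)][:3])
print(readout.read_state())
E
```

```text
pics
scene (np.float64(400.3366213361717), 269.4808474328957, 208.4254453562851, -0.08247240649674674) [1236.  618.  714.]
box [([156.0, 106.0, 29.0, 85.0], 0.73), ([144.0, 148.0, 23.0, 22.0], 0.71), ([222.0, 171.0, 23.0, 32.0], 0.67)]
pot [([215.0, 211.0, 28.0, 42.0], 0.81), ([388.0, 271.0, 110.0, 98.0], 0.52)]
bottle [([261.0, 160.0, 19.0, 61.0], 0.55)]
candlestick [([180.0, 176.0, 23.0, 47.0], 0.64)]
outline_box []
outline_pot [([156.0, 106.0, 32.0, 82.0], 0.57)]
outline_bottle [([266.0, 261.0, 9.0, 11.0], 0.6)]
outline_candlestick []
brush_jar [([158.0, 110.0, 26.0, 79.0], 0.83)]
glove_carton [([390.0, 271.0, 108.0, 95.0], 0.8), ([157.0, 111.0, 29.0, 77.0], 0.46)]
top (np.float64(538.7505158080756), 282.7212846971482, 207.790519209224, 0.024502737975854182) [ 345.  -65. 1693.]
box [([456.0, 180.0, 40.0, 42.0], 0.96), ([303.0, 244.0, 35.0, 34.0], 0.9), ([337.0, 195.0, 35.0, 38.0], 0.74)]
pot [([278.0, 140.0, 26.0, 30.0], 0.9)]
bottle [([291.0, 202.0, 21.0, 21.0], 0.6)]
candlestick [([228.0, 202.0, 5.0, 1.0], 0.3)]
outline_box [([167.0, 227.0, 5.0, 3.0], 0.47), ([281.0, 139.0, 27.0
[... 151 characters left out ...]
0, 80.0], 0.84)]
{'clock': 1.1, 'qpos': array([ 1.05120598,  0.62841795,  0.03850522,  1.51742049, -0.0269673 ,
        0.99630302, -0.02001983]), 'qd': array([ 0.00030073,  0.00029704, -0.0003811 , -0.00031875,  0.00074095,
       -0.00109613,  0.00010238]), 'tau': array([ 6.18080994e-04, -5.63279343e+01,  1.22544374e+00, -1.93785042e+01,
        1.07719330e-02,  1.52116852e-03, -1.30227767e-05]), 'eef_pos': array([ 284.95622336, -584.20837679,  231.29531346]), 'tool_rot': array([-3.14156219e+00, -4.07424685e-06,  4.53758590e-01]), 'force': array([0.26954173, 0.00764721, 0.27914519]), 'torque': array([-0.00507685,  0.01235218, -0.02630766]), 'gripper_force': 0.0, 'width': 85.33142156082388}
```

Run:
```python
import cv2
a=cv2.imread('pics/top0.png')[90:300,60:500]
cv2.imwrite('pics/top0c.png',cv2.resize(a[:,:],(798,381),interpolation=cv2.INTER_CUBIC))
a=cv2.imread('pics/top0.png')[120:290,130:350]
cv2.imwrite('pics/top0d.png',cv2.resize(a,None,fx=3.5,fy=3.5,interpolation=cv2.INTER_CUBIC))
```

```text
(no output)
```

View pics/top0c.png

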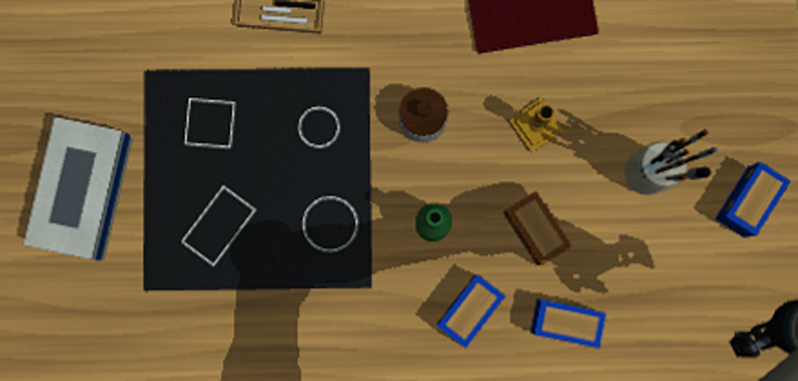

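View pics/top0d.png

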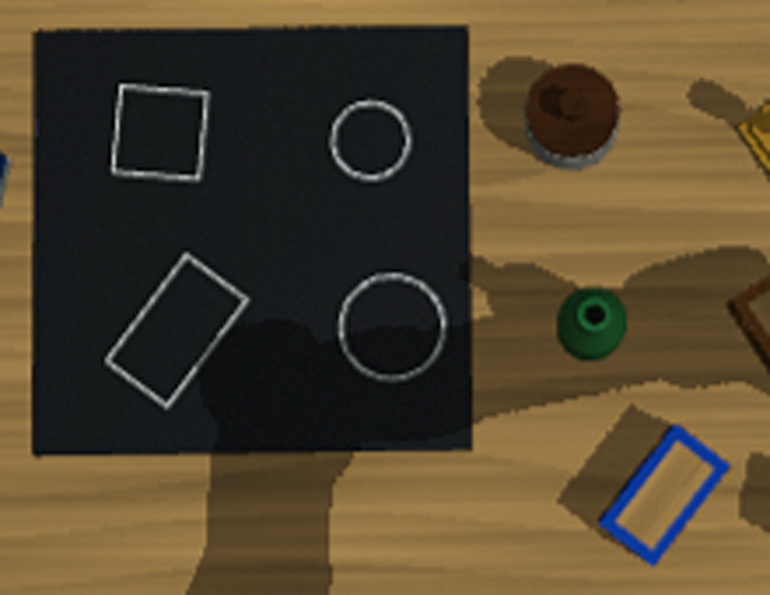

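View pics/scene0.png

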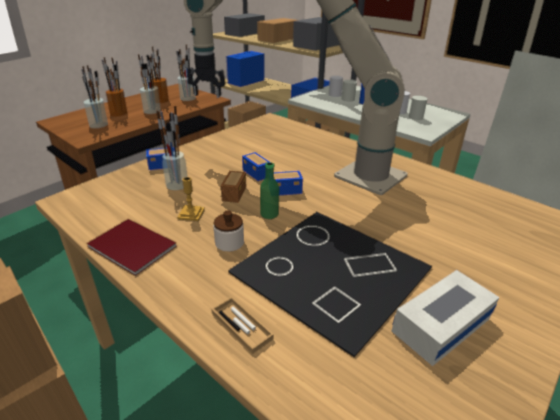

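The boxes: the brown one at full-picture px ~(356,216) is plain wood with brass fittings, so it fits. The blue-framed ones at ~(320,261), ~(373,268) and ~(477,200) are look-alikes. Next I measure everything from the top picture.

```bash
cat >> h.py <<'E'
def warp(im,z,x0,x1,y0,y1,s=2):
    # metric view: column grows with -y, row with -x ; s px per mm
    X,Y=np.meshgrid(np.arange(x1,x0,-1/s),np.arange(y1,y0,-1/s),indexing='ij')
    p=w2pix(im,np.c_[X.ravel(),Y.ravel(),np.full(X.size,z)]).astype(np.float32)
    return cv2.remap(im['color'],p[:,0].reshape(X.shape),p[:,1].reshape(X.shape),cv2.INTER_CUBIC)
E
python3 - <<'E'
from h import *
im=snap('top')
b=pix2w(im,[[135,130],[262,248]],9); print('board span',b.round())
x1,x0=b[0,0],b[1,0]; y1,y0=b[0,1],b[1,1]
w=warp(im,9,x0,x1,y0,y1); g=w.min(2); 
m=((g.astype(int)-cv2.medianBlur(g,41))>35).astype(np.uint8)
cs,_=cv2.findContours(m,cv2.RETR_EXTERNAL,cv2.CHAIN_APPROX_NONE)
for c in cs:
    if len(c)<200: continue
    r=cv2.minAreaRect(c); P=lambda q:(x1-q[1]/2,y1-q[0]/2)
    bp=cv2.boxPoints(r); e=bp[1]-bp[0]; e2=bp[2]-bp[1]; l=e if np.hypot(*e)>np.hypot(*e2) else e2
    print('outline c',np.round(P(r[0]),1),'size',np.round(np.array(r[1])/2,1),'ang of long side world',np.degrees(np.arctan2(-l[0],-l[1])).round(1), 'hull area frac',cv2.contourArea(cv2.convexHull(c))/(r[1][0]*r[1][1]))
hsv=cv2.cvtColor(im['color'],cv2.COLOR_RGB2HSV)
for n,p in dict(box=(356,216),pot=(293,152),bottle=(299,212),cand=(357,155)).items():
    print(n,pix2w(im,[p],0).round(),hsv[p[1],p[0]])
tiles=[]
for z,(cx,cy) in [(61,(356,216)),(10,(355,158)),(104,(293,152)),(180,(299,212))]:
    c=pix2w(im,[(cx,cy)],z)[0].round(-1); t=warp(im,z,c[0]-90,c[0]+90,c[1]-90,c[1]+90)
    cv2.putText(t,f'{c[:2]}',(5,20),0,.5,(255,0,0)); 
    for k in range(0,360,40): cv2.line(t,(k,350),(k,360),(255,0,0)); cv2.line(t,(0,k),(10,k),(255,0,0))
    tiles.append(t[:360,:360])
cv2.imwrite('pics/tiles.png',np.vstack([np.hstack(tiles[:2]),np.hstack(tiles[2:])])[:,:,::-1][::1])
a=cv2.imread('pics/tiles.png'); print(a.shape); cv2.imwrite('pics/tiles.png',cv2.resize(a,(600,600)))
E
```

```text
board span [[728. 410.   9.]
 [349.  11.   9.]]
outline c [459.7  74. ] size [96.2 97.6] ang of long side world -45.0 hull area frac 0.7945705836553771
outline c [459.  266.9] size [ 74.7 125. ] ang of long side world -37.1 hull area frac 0.9927223707480994
outline c [628.5  91.8] size [74.1 74.2] ang of long side world -9.9 hull area frac 0.7903221303808154
outline c [638.3 282. ] size [84.9 85.7] ang of long side world -5.4 hull area frac 0.9813083946260867
box [[ 446. -285.    0.]] [ 18 141  83]
pot [[652. -90.   0.]] [ 12 187  49]
bottle [[ 461. -106.    0.]] [ 68 156  31]
cand [[ 639. -293.    0.]] [ 20 207  53]
(720, 720, 3)
```

View pics/tiles.png

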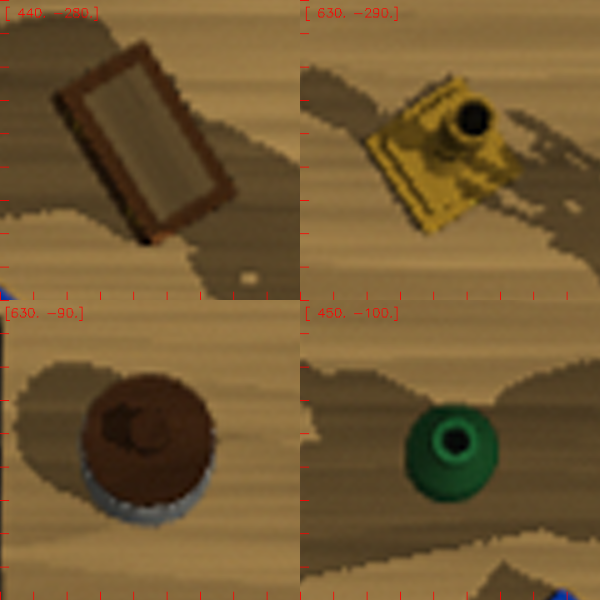

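The tiles (0.6 mm/px, centre given) show the brown wooden box clear of the blue ones. This is what I read off:

| Prop | Position (mm) | Turn | Check |
|---|---|---|---|
| box | (444.5, -276.7) | +32° | diagonal 124 mm, expected 125 |
| candlestick foot | (627, -286) | about +34° | |
| pot knob | (642, -90) | | |
| bottle lip | (456, -104) | | |

The box is nearest, so I take it first.

```bash
cat > g.py <<'E'
import sys, numpy as np
from cell import readout
# go(x,y,z,yaw): turn first, then shift in the turned tool frame (units of moves)
def go(x,y,z,yaw):
    s=readout.read_state(); p=np.array(s['eef_pos']); y0=np.degrees(s['tool_rot'][2])
    d=(yaw-y0+180)%360-180; a=np.radians(yaw)
    dx,dy,dz=np.array([x,y,z])-p
    print('t',round(s['clock'],2),'pos',p.round(1),'yaw',round(y0,1),'w',round(s['width'],1),'gf',round(s['gripper_force'],1),'q7',round(s['qpos'][6],2))
    print('turn z total',round(-d/180,3),'| shift',np.round([(dx*np.cos(a)+dy*np.sin(a))/100,(dx*np.sin(a)-dy*np.cos(a))/100,-dz/100],3))
go(*map(float,sys.argv[1:5]))
E
python3 g.py 444.5 -276.7 130 32.1
python3 - <<'E'
from h import *
im=snap('top')
# socket rim of candlestick at z=130 and knob / lip checks
for n,p,z0,z in [('socket',None,10,130)]:
    q=w2pix(im,[[630+(150-118)*.6,-290+(150-173)*.6,10]]); print(n,pix2w(im,q,130).round(1))
q=w2pix(im,[[630+(150-141)*.6,-90+(150-148)*.6,104]]); print('lid',pix2w(im,q,76).round(1))
q=w2pix(im,[[450+(150-153)*.6,-100+(150-151.5)*.6,180]]); print('body',pix2w(im,q,98).round(1))
q=optics.boxes_of('top','brush_jar'); print(q)
E
```

```text
t 1.15 pos [ 285.  -584.2  231.3] yaw 26.0 w 85.2 gf 0.0 q7 -0.02
turn z total -0.034 | shift [ 2.986 -1.757  1.013]
socket [[ 627.5 -286.8  130. ]]
lid [[640.5 -89.2  76. ]]
body [[ 453.8 -102.8   98. ]]
[{'rect': [406.3, 164.1, 43.9, 33.7], 'score': 0.63}]
```

```bash
python3 -m jog '{"claw":[1,1,1,1,1,1,1,1,1,1],"xyz":[[0,0,0],[0.37,-0.22,0],[0.37,-0.22,0.12],[0.37,-0.22,0.12],[0.37,-0.22,0.12],[0.37,-0.22,0.12],[0.37,-0.22,0.12],[0.37,-0.22,0.12],[0.39,-0.22,0.12],[0,0,0]],"twist":[[0,0,-0.034],[0,0,0],[0,0,0],[0,0,0],[0,0,0],[0,0,0],[0,0,0],[0,0,0],[0,0,0],[0,0,0]]}'; python3 g.py 444.5 -276.7 25 32.1
python3 - <<'E'
from h import *
im=snap('wrist','w1')
E
```

```text
clock: 2.5
eef_pos: [445.7, -272.2, 146.6]
tool_rot: [-3.139, -0.001, 0.568]
force: [-0.5, -0.1, -0.1]
width: 85.4
gripper_force: 0.0
t 2.5 pos [ 445.7 -272.2  146.6] yaw 32.5 w 85.4 gf 0.0 q7 -0.49
turn z total 0.002 | shift [-0.034  0.032  1.216]
```

View pics/w1.png

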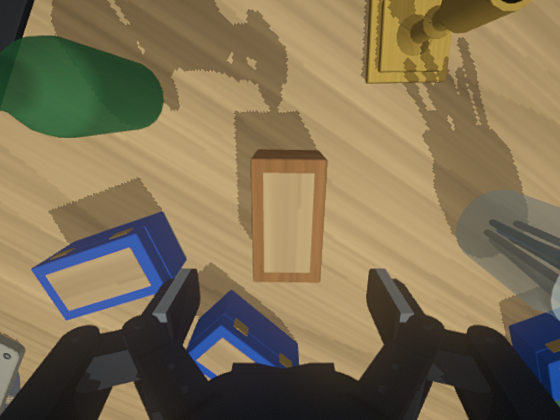

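The wrist view shows the brown box (top at px ~(288,225)) lined up between the open fingers, with the blue ones clear of it. Going down to grip.

```bash
python3 -m jog '{"claw":[1,1,1,1,1,1,0,0,0,0,0,0],"xyz":[[-0.034,0.032,0.2],[0,0,0.3],[0,0,0.3],[0,0,0.25],[0,0,0.16],[0,0,0],[0,0,0],[0,0,0],[0,0,0],[0,0,0],[0,0,0],[0,0,0]],"twist":[[0,0,0],[0,0,0],[0,0,0],[0,0,0],[0,0,0],[0,0,0],[0,0,0],[0,0,0],[0,0,0],[0,0,0],[0,0,0],[0,0,0]]}'; python3 g.py 459 267 130 142.9
```

```text
clock: 4.05
eef_pos: [442.9, -281.5, 27.5]
tool_rot: [3.141, -0.0, 0.56]
force: [-1.7, 0.8, 7.4]
width: 59.0
gripper_force: 66.2
t 4.05 pos [ 442.9 -281.5   27.5] yaw 32.1 w 59.0 gf 66.2 q7 -0.49
turn z total -0.615 | shift [ 3.18   4.472 -1.025]
```

```bash
python3 -m jog '{"claw":[0,0,0,0,0,0,0,0,0,0,0,0],"xyz":[[0,0,-0.15],[0,0,-0.25],[0,0,-0.32],[0,0,-0.32],[0,0,-0.32],[0,0,-0.32],[0,0,-0.32],[0,0,0],[0,0,0],[0,0,0],[0,0,0],[0,0,0]],"twist":[[0,0,0],[0,0,-0.056],[0,0,-0.056],[0,0,-0.056],[0,0,-0.056],[0,0,-0.056],[0,0,-0.056],[0,0,-0.056],[0,0,-0.056],[0,0,-0.056],[0,0,-0.056],[0,0,-0.055]]}'; python3 g.py 462.1 264.5 228 142.9
```

```text
clock: 5.55
eef_pos: [442.0, -281.5, 227.0]
tool_rot: [-3.14, 0.001, 2.498]
force: [0.3, -0.6, -2.8]
width: 59.2
gripper_force: 65.5
t 5.55 pos [ 442.  -281.5  227. ] yaw 143.1 w 59.2 gf 65.5 q7 1.07
turn z total 0.001 | shift [ 3.133  4.476 -0.01 ]
```

```bash
python3 -m jog '{"claw":[0,0,0,0,0,0,0,0,0,0,0,0],"xyz":[[0.133,0.19,0],[0.25,0.35,0],[0.3,0.43,0],[0.3,0.43,0],[0.3,0.43,0],[0.3,0.43,0],[0.3,0.43,0],[0.3,0.43,0],[0.3,0.43,0],[0.3,0.43,0],[0.25,0.35,0],[0.1,0.146,0]],"twist":[[0,0,0],[0,0,0],[0,0,0],[0,0,0],[0,0,0],[0,0,0],[0,0,0],[0,0,0],[0,0,0],[0,0,0],[0,0,0],[0,0,0]]}'; python3 -m jog '{"claw":[0,0,0],"xyz":[[0,0,0.3],[0,0,0.3],[0,0,0]],"twist":[[0,0,0],[0,0,0],[0,0,0]]}';  python3 g.py 462.1 264.5 38 142.9
python3 - <<'E'
from h import *
im=snap('top','t2'); a=im['color'][120:290,100:330,::-1]
cv2.imwrite('pics/t2c.png',cv2.resize(a,None,fx=3,fy=3))
E
```

```text
clock: 7.05
eef_pos: [462.9, 267.6, 227.2]
tool_rot: [3.14, 0.0, 2.496]
force: [-0.8, -0.1, -2.9]
width: 59.1
gripper_force: 65.6
clock: 7.42
eef_pos: [462.4, 262.3, 164.9]
tool_rot: [-3.136, -0.0, 2.492]
force: [-0.9, -0.5, -2.8]
width: 58.8
gripper_force: 65.7
t 7.42 pos [462.4 262.3 164.9] yaw 142.8 w 58.8 gf 65.7 q7 -0.1
turn z total -0.001 | shift [0.015 0.016 1.269]
```

View pics/t2c.png

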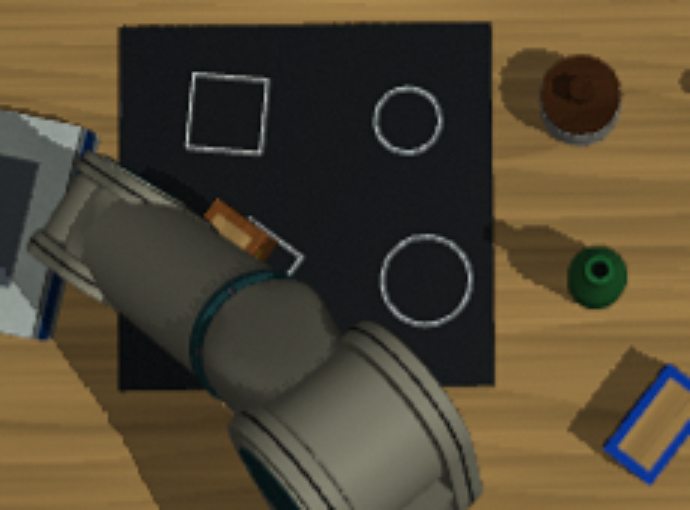

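```bash
python3 -m jog '{"claw":[0,0,0,0,0,0,0,0],"xyz":[[0.015,0.016,0.3],[0,0,0.3],[0,0,0.3],[0,0,0.2],[0,0,0.1],[0,0,0.05],[0,0,0.0],[0,0,0]],"twist":[[0,0,0],[0,0,0],[0,0,0],[0,0,0],[0,0,0],[0,0,0],[0,0,0],[0,0,0]]}';  python3 g.py 462.1 264.5 36.5 142.9
```

```text
clock: 8.48
eef_pos: [463.8, 267.2, 42.1]
tool_rot: [3.14, 0.001, 2.493]
force: [-0.4, 0.2, -2.7]
width: 59.0
gripper_force: 66.0
t 8.47 pos [463.8 267.2  42.1] yaw 142.8 w 59.0 gf 66.0 q7 -0.24
turn z total -0.0 | shift [-0.003 -0.032  0.056]
```

```bash
python3 -m jog '{"claw":[0,0,0,0,0],"xyz":[[0,-0.032,0.03],[0,0,0.015],[0,0,0.008],[0,0,0.0],[0,0,0]],"twist":[[0,0,0],[0,0,0],[0,0,0],[0,0,0],[0,0,0]]}';  python3 g.py 462.1 264.5 36.5 142.9
```

```text
clock: 9.1
eef_pos: [461.1, 264.0, 36.5]
tool_rot: [-3.141, 0.001, 2.493]
force: [-1.5, -2.3, 5.1]
width: 59.2
gripper_force: 66.7
t 9.1 pos [461.1 264.   36.5] yaw 142.8 w 59.2 gf 66.7 q7 -0.25
turn z total -0.0 | shift [-0.004  0.01   0.   ]
```

```bash
python3 -m jog '{"claw":[1,1,1,1,1,1,1,1,1],"xyz":[[0,0,0],[0,0,0],[0,0,0],[0,0,-0.2],[0,0,-0.45],[0,0,-0.5],[0,0,-0.5],[0,0,-0.3],[0,0,0]],"twist":[[0,0,0],[0,0,0],[0,0,0],[0,0,0],[0,0,0],[0,0,0],[0,0,0],[0,0,0],[0,0,0]]}';  python3 g.py 627.5 -286.8 230 79
```

```text
clock: 10.22
eef_pos: [462.6, 265.3, 233.3]
tool_rot: [3.137, 0.002, 2.492]
force: [0.5, -0.0, -0.9]
width: 85.1
gripper_force: 0.0
t 10.22 pos [462.6 265.3 233.3] yaw 142.8 w 85.1 gf 0.0 q7 -0.04
turn z total 0.354 | shift [-5.105  2.672  0.033]
```

```bash
python3 g.py 627.5 -286.8 200 65
```

```text
t 10.22 pos [462.6 265.3 233.3] yaw 142.8 w 85.1 gf 0.0 q7 -0.04
turn z total 0.432 | shift [-4.307  3.828  0.333]
```

```bash
python3 -m jog '{"claw":[1,1,1,1,1,1,1,1,1,1,1,1],"xyz":[[0,0,0],[0,0,0],[0,0,0],[0,0,0],[0,0,0],[0,0,0],[0,0,0],[0,0,0],[-0.25,0.22,0],[-0.4,0.36,0],[-0.4,0.36,0],[-0.4,0.36,0]],"twist":[[0,0,0.054],[0,0,0.054],[0,0,0.054],[0,0,0.054],[0,0,0.054],[0,0,0.054],[0,0,0.054],[0,0,0.054],[0,0,0],[0,0,0],[0,0,0],[0,0,0]]}'; python3 -m jog '{"claw":[1,1,1,1,1,1,1,1,1,1,1],"xyz":[[-0.4,0.36,0],[-0.4,0.36,0],[-0.4,0.36,0],[-0.4,0.36,0],[-0.4,0.36,0],[-0.4,0.36,0],[-0.3,0.25,0],[-0.157,0.12,0.2],[0,0,0.13],[0,0,0],[0,0,0]],"twist":[[0,0,0],[0,0,0],[0,0,0],[0,0,0],[0,0,0],[0,0,0],[0,0,0],[0,0,0],[0,0,0],[0,0,0],[0,0,0]]}'; python3 g.py 627.5 -286.8 92 65
python3 - <<'E'
from h import *
im=snap('wrist','w3')
print(w2pix(im,[[627.5,-286.8,130],[627.3,-285.8,10]]).round())
E
```

```text
clock: 11.72
eef_pos: [517.7, 76.2, 229.6]
tool_rot: [-3.14, 0.002, 1.136]
force: [1.0, 0.4, -0.4]
width: 85.4
gripper_force: 0.0
clock: 13.1
eef_pos: [627.5, -285.3, 198.2]
tool_rot: [-3.141, -0.001, 1.138]
force: [0.8, -0.4, 0.2]
width: 85.0
gripper_force: 0.0
t 13.1 pos [ 627.5 -285.3  198.2] yaw 65.2 w 85.0 gf 0.0 q7 -0.18
turn z total 0.001 | shift [-0.013  0.007  1.062]
[[283. 227.]
 [282. 188.]]
```

View pics/w3.png

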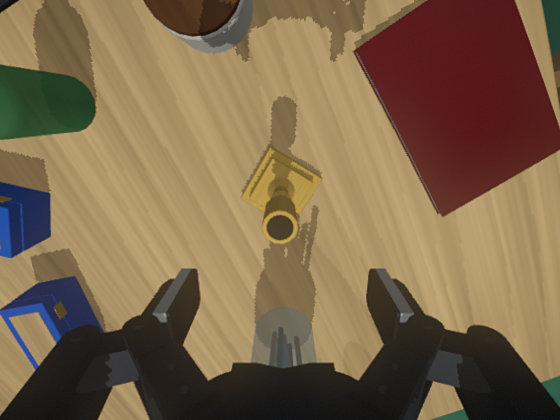

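Run:
```python
from h import *
im=snap('wrist')
c=pix2w(im,[[268,145],[321,178],[242,195]],10); print(c.round(1)); d=c[1]-c[0]; e=c[2]-c[0]
print(np.degrees(np.arctan2(d[1],d[0]))%90,np.degrees(np.arctan2(e[1],e[0]))%90,np.hypot(*d[:2]),np.hypot(*e[:2]),(c[1]+c[2])/2)
im=snap('top','t3')
f=lambda x,y:(60+x*440/798,90+y*210/381)
print('jar rim',pix2w(im,[f(655,165)],118).round(),'tips',pix2w(im,[f(705,132),f(717,152),f(708,172),f(655,150)],290).round())
```

```text
[[ 633.5 -236.    10. ]
 [ 672.3 -294.7   10. ]
 [ 581.4 -274.7   10. ]]
33.446075374552926 36.569299350926656 70.34520759055357 64.94552762693684 [ 626.85307167 -284.71826334   10.        ]
jar rim [[ 539. -463.  118.]] tips [[ 565. -493.  290.]
 [ 535. -509.  290.]
 [ 507. -495.  290.]
 [ 540. -420.  290.]]
```

The candlestick socket is at px (281,226), 2 px from the prediction, and its foot is turned about 34.5°. The jar is 190 mm off. Going down.

```bash
python3 -m jog '{"claw":[1,1,1,1,1,0,0,0,0,0,0,0],"xyz":[[-0.01,0.005,0.3],[0,0,0.4],[0,0,0.25],[0,0,0.11],[0,0,0],[0,0,0],[0,0,0],[0,0,0],[0,0,0],[0,0,0],[0,0,0],[0,0,0]],"twist":[[0,0,0],[0,0,0],[0,0,0],[0,0,0],[0,0,0],[0,0,0],[0,0,0],[0,0,0],[0,0,0],[0,0,0],[0,0,0],[0,0,0]]}';  python3 g.py 638.3 282 220 115.3
```

```text
clock: 14.75
eef_pos: [626.7, -288.7, 92.5]
tool_rot: [-3.141, 0.0, 1.135]
force: [-3.4, 0.5, 5.2]
width: 26.3
gripper_force: 60.5
t 14.75 pos [ 626.7 -288.7   92.5] yaw 65.1 w 26.3 gf 60.5 q7 -0.2
turn z total -0.279 | shift [ 5.11   2.544 -1.275]
```

```bash
python3 -m jog '{"claw":[0,0,0,0,0,0,0,0,0],"xyz":[[0,0,-0.1],[0,0,-0.3],[0,0,-0.35],[0,0,-0.35],[0,0,-0.3],[0,0,0],[0,0,0],[0,0,0],[0,0,0]],"twist":[[0,0,0],[0,0,0],[0,0,-0.045],[0,0,-0.05],[0,0,-0.05],[0,0,-0.05],[0,0,-0.05],[0,0,-0.034],[0,0,0]]}';  python3 g.py 639.5 279.5 232.5 115.4
```

```text
clock: 15.88
eef_pos: [626.8, -289.0, 231.4]
tool_rot: [-3.141, -0.001, 2.011]
force: [0.7, 0.1, -5.0]
width: 26.4
gripper_force: 60.1
t 15.88 pos [ 626.8 -289.   231.4] yaw 115.2 w 26.4 gf 60.1 q7 0.57
turn z total -0.001 | shift [ 5.081  2.553 -0.011]
```

```bash
python3 -m jog '{"claw":[0,0,0,0,0,0,0,0,0,0,0,0],"xyz":[[0.2,0.1,0],[0.35,0.18,0],[0.4,0.2,0],[0.4,0.2,0],[0.4,0.2,0],[0.4,0.2,0],[0.4,0.2,0],[0.4,0.2,0],[0.4,0.2,0],[0.4,0.2,0],[0.4,0.2,0],[0.4,0.2,0]],"twist":[[0,0,0],[0,0,0],[0,0,0],[0,0,0],[0,0,0],[0,0,0],[0,0,0],[0,0,0],[0,0,0],[0,0,0],[0,0,0],[0,0,0]]}'; python3 -m jog '{"claw":[0,0,0,0,0,0,0,0],"xyz":[[0.35,0.17,0],[0.18,0.1,0],[0,0,0.2],[0,0,0.4],[0,0,0.4],[0,0,0.15],[0,0,0],[0,0,0]],"twist":[[0,0,0],[0,0,0],[0,0,0],[0,0,0],[0,0,0],[0,0,0],[0,0,0],[0,0,0]]}'; python3 g.py 639.5 279.5 101.5 115.4
python3 - <<'E'
from h import *
im=snap('wrist','w4')
print(w2pix(im,[[638.3,282,9]]).round())
E
```

```text
clock: 17.38
eef_pos: [637.9, 222.9, 232.1]
tool_rot: [3.142, -0.001, 2.012]
force: [-0.3, 0.9, -4.4]
width: 26.7
gripper_force: 60.1
clock: 18.38
eef_pos: [642.0, 280.2, 119.1]
tool_rot: [3.138, -0.0, 2.012]
force: [0.7, 0.6, -4.5]
width: 26.4
gripper_force: 60.3
t 18.38 pos [642.  280.2 119.1] yaw 115.3 w 26.4 gf 60.3 q7 -0.31
turn z total -0.001 | shift [ 0.004 -0.026  0.176]
[[279. 204.]]
```

View pics/w4.png

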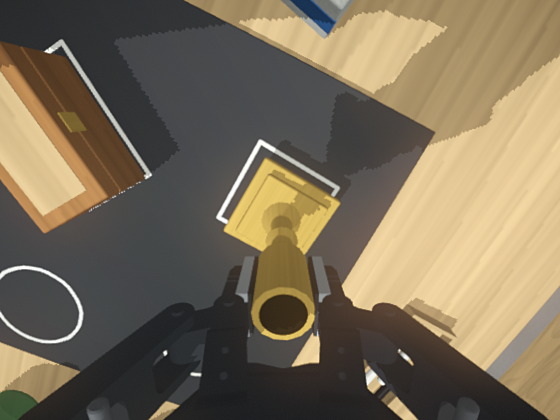

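The candlestick foot's edges run parallel to its chalk square (px ~(280,195)), and the box sits in its own outline at upper left. Lowering.

```bash
python3 -m jog '{"claw":[0,0,0,0,0,0],"xyz":[[0,-0.022,0.07],[0,0,0.06],[0,0,0.025],[0,0,0.015],[0,0,0.005],[0,0,0]],"twist":[[0,0,0],[0,0,0],[0,0,0],[0,0,0],[0,0,0],[0,0,0]]}'; python3 g.py 639.5 279.5 101.5 115.4
```

```text
clock: 19.18
eef_pos: [638.3, 278.2, 101.5]
tool_rot: [-3.141, 0.001, 2.012]
force: [-3.9, -2.1, 7.8]
width: 26.7
gripper_force: 61.8
t 19.18 pos [638.3 278.2 101.5] yaw 115.3 w 26.7 gf 61.8 q7 -0.32
turn z total -0.001 | shift [ 0.006  0.016 -0.   ]
```

```bash
python3 -m jog '{"claw":[1,1,1,1,1,1,1,1,1,1],"xyz":[[0,0,0],[0,0,0],[0,0,0],[0,0,-0.2],[0,0,-0.5],[0,0,-0.5],[0,0,-0.2],[0,0,0],[0,0,0],[0,0,0]],"twist":[[0,0,0],[0,0,0],[0,0,0],[0,0,0],[0,0,0],[0,0,0.05],[0,0,0.05],[0,0,0.04],[0,0,0],[0,0,0]]}'; python3 g.py 455 -103.5 235 90
```

```text
clock: 20.42
eef_pos: [638.6, 278.6, 239.8]
tool_rot: [3.142, -0.0, 1.574]
force: [0.8, -0.1, -0.6]
width: 85.4
gripper_force: 0.0
t 20.43 pos [638.6 278.6 239.8] yaw 90.2 w 85.4 gf 0.0 q7 -0.63
turn z total 0.001 | shift [-3.821 -1.836  0.048]
```

```bash
python3 -m jog '{"claw":[1,1,1,1,1,1,1,1,1,1,1,1],"xyz":[[-0.2,-0.1,0],[-0.42,-0.2,0],[-0.42,-0.2,0],[-0.42,-0.2,0],[-0.42,-0.2,0],[-0.42,-0.2,0],[-0.42,-0.2,0],[-0.42,-0.2,0],[-0.42,-0.2,0],[-0.26,-0.136,0],[0,0,0],[0,0,0]],"twist":[[0,0,0],[0,0,0],[0,0,0],[0,0,0],[0,0,0],[0,0,0],[0,0,0],[0,0,0],[0,0,0],[0,0,0],[0,0,0],[0,0,0]]}'; python3 g.py 455 -103.5 142 90
python3 - <<'E'
from h import *
im=snap('wrist','w5')
print(w2pix(im,[[455.5,-103.8,180]]).round())
im=snap('top','t5'); cv2.imwrite('pics/t5c.png',cv2.resize(im['color'][120:290,130:350,::-1],None,fx=3.5,fy=3.5))
E
```

```text
clock: 21.92
eef_pos: [456.1, -103.0, 239.6]
tool_rot: [3.141, -0.001, 1.574]
force: [0.3, 0.6, 0.4]
width: 85.3
gripper_force: 0.0
t 21.93 pos [ 456.1 -103.   239.6] yaw 90.2 w 85.3 gf 0.0 q7 -0.02
turn z total 0.001 | shift [-0.005 -0.011  0.976]
[[281. 230.]]
```

View pics/w5.png

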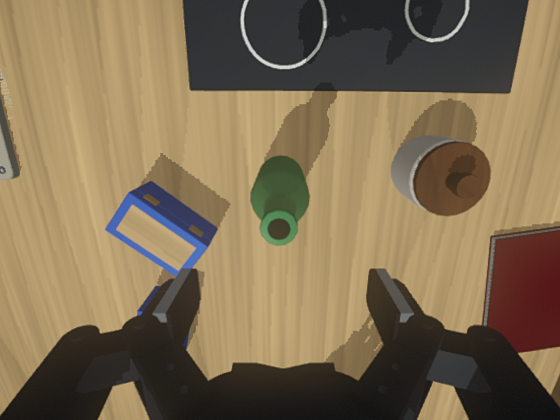

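View pics/t5c.png

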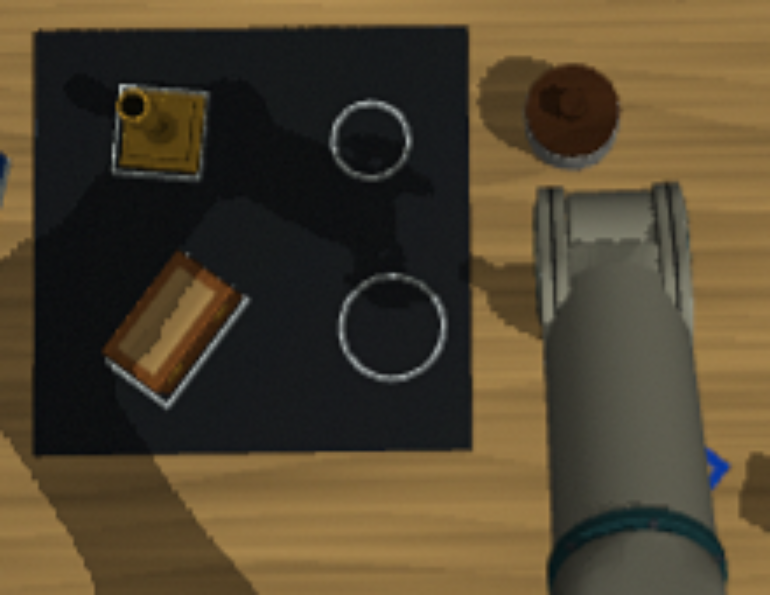

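The top view shows the candlestick centred in its square. The box looks right once the parallax of its top is allowed for; I'll verify it later. The bottle lip is at wrist px (279,229), against a prediction of (281,230), so I take it.

```bash
python3 -m jog '{"claw":[1,1,1,1,1,0,0,0,0,0,0,0],"xyz":[[0,-0.01,0.3],[0,0,0.35],[0,0,0.22],[0,0,0.1],[0,0,0],[0,0,0],[0,0,0],[0,0,0],[0,0,0],[0,0,0],[0,0,0],[0,0,0]],"twist":[[0,0,0],[0,0,0],[0,0,0],[0,0,0],[0,0,0],[0,0,0],[0,0,0],[0,0,0],[0,0,0],[0,0,0],[0,0,0],[0,0,0]]}';  python3 g.py 628.5 91.8 235 90.2
```

```text
clock: 23.52
eef_pos: [454.8, -103.9, 143.1]
tool_rot: [3.141, 0.0, 1.572]
force: [-0.5, -0.0, 5.7]
width: 26.9
gripper_force: 58.5
t 23.52 pos [ 454.8 -103.9  143.1] yaw 90.1 w 26.9 gf 58.5 q7 -0.11
turn z total -0.001 | shift [ 1.951  1.744 -0.919]
```

```bash
python3 -m jog '{"claw":[0,0,0,0,0,0,0,0,0,0,0,0],"xyz":[[0,0,-0.1],[0,0,-0.25],[0,0,-0.25],[0.15,0.134,0],[0.3,0.27,0],[0.35,0.31,0],[0.35,0.31,0],[0.35,0.31,0],[0.3,0.27,0],[0.15,0.14,0],[0,0,0],[0,0,0]],"twist":[[0,0,0],[0,0,0],[0,0,0],[0,0,0],[0,0,0],[0,0,0],[0,0,0],[0,0,0],[0,0,0],[0,0,0],[0,0,0],[0,0,0]]}';  python3 g.py 628.5 91.8 152.1 90.2
```

```text
clock: 25.02
eef_pos: [627.6, 89.9, 202.0]
tool_rot: [-3.139, 0.002, 1.571]
force: [0.3, -0.4, -3.4]
width: 27.0
gripper_force: 59.5
t 25.02 pos [627.6  89.9 202. ] yaw 90.0 w 27.0 gf 59.5 q7 -0.39
turn z total -0.001 | shift [0.019 0.009 0.499]
```

```bash
python3 -m jog '{"claw":[0,0,0,0,0,0,0],"xyz":[[0.012,0.009,0.2],[0,0,0.18],[0,0,0.08],[0,0,0.03],[0,0,0.01],[0,0,0.005],[0,0,0]],"twist":[[0,0,0],[0,0,0],[0,0,0],[0,0,0],[0,0,0],[0,0,0],[0,0,0]]}';  python3 g.py 628.5 91.8 152.1 90.2
```

```text
clock: 25.9
eef_pos: [629.9, 92.7, 152.4]
tool_rot: [3.141, -0.0, 1.572]
force: [-0.7, 0.1, -4.2]
width: 26.9
gripper_force: 59.5
t 25.9 pos [629.9  92.7 152.4] yaw 90.1 w 26.9 gf 59.5 q7 -0.41
turn z total -0.001 | shift [-0.009 -0.014  0.003]
```

```bash
python3 -m jog '{"claw":[0,0,0,0],"xyz":[[-0.005,-0.01,0.008],[0,0,0.008],[0,0,0],[0,0,0]],"twist":[[0,0,0],[0,0,0],[0,0,0],[0,0,0]]}'
```

```text
clock: 26.4
eef_pos: [629.6, 92.7, 152.2]
tool_rot: [3.139, -0.001, 1.572]
force: [-1.0, -0.6, 5.8]
width: 26.7
gripper_force: 60.1
```

```bash
python3 -m jog '{"claw":[1,1,1,1,1,1,1,1,1,1,1,1],"xyz":[[0,0,0],[0,0,0],[0,0,0],[0,0,-0.15],[0,0,-0.4],[0,0,-0.25],[-0.2,0.01,0],[-0.42,0.03,0],[-0.45,0.03,0],[-0.45,0.03,0],[-0.3,0.02,0],[0,0,0.2]],"twist":[[0,0,0],[0,0,0],[0,0,0],[0,0,0],[0,0,0],[0,0,0],[0,0,0],[0,0,0],[0,0,0],[0,0,0],[0,0,0],[0,0,0]]}';python3 -m jog '{"claw":[1,1,1],"xyz":[[0,0,0.3],[0,0,0],[0,0,0]],"twist":[[0,0,0],[0,0,0],[0,0,0]]}';  python3 g.py 641.5 -89.8 80 90
python3 - <<'E'
from h import *
im=snap('wrist','w6')
print(w2pix(im,[[641.5,-89.8,104],[641.5,-89.8,76]]).round())
E
```

```text
clock: 27.9
eef_pos: [641.0, -96.4, 210.5]
tool_rot: [3.14, 0.004, 1.565]
force: [-1.0, 1.4, -1.1]
width: 85.4
gripper_force: 0.0
clock: 28.28
eef_pos: [641.1, -90.5, 180.9]
tool_rot: [3.141, 0.0, 1.572]
force: [1.0, -0.3, -0.0]
width: 85.5
gripper_force: 0.0
t 28.27 pos [641.1 -90.5 180.9] yaw 90.0 w 85.5 gf 0.0 q7 -0.11
turn z total 0.0 | shift [0.007 0.004 1.009]
[[283. 220.]
 [283. 209.]]
```

View pics/w6.png

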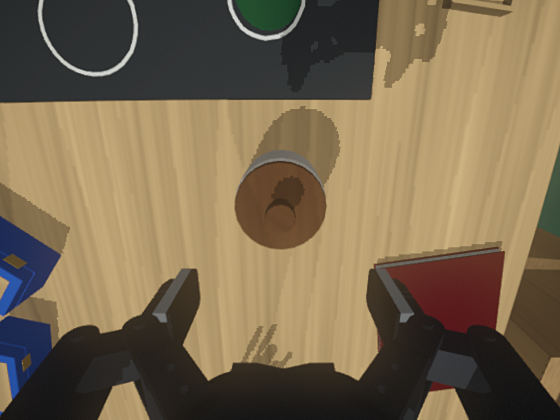

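The pot's lid (px ~(281,206)) and knob ((280,216)) are 3 px from the prediction, about 2 mm, so I shift to suit and take it by the knob.

```bash
python3 -m jog '{"claw":[1,1,1,1,1,0,0,0,0,0,0,0],"xyz":[[0.02,0.004,0.3],[0,0,0.37],[0,0,0.22],[0,0,0.11],[0,0,0],[0,0,0],[0,0,0],[0,0,0],[0,0,0],[0,0,0],[0,0,0],[0,0,0]],"twist":[[0,0,0],[0,0,0],[0,0,0],[0,0,0],[0,0,0],[0,0,0],[0,0,0],[0,0,0],[0,0,0],[0,0,0],[0,0,0],[0,0,0]]}';  python3 g.py 459.7 74 220 90
```

```text
clock: 29.82
eef_pos: [640.8, -87.9, 81.0]
tool_rot: [-3.141, 0.0, 1.572]
force: [-2.9, 0.0, 4.4]
width: 22.3
gripper_force: 58.5
t 29.82 pos [640.8 -87.9  81. ] yaw 90.1 w 22.3 gf 58.5 q7 -0.16
turn z total 0.0 | shift [ 1.619 -1.811 -1.39 ]
```

```bash
python3 -m jog '{"claw":[0,0,0,0,0,0,0,0,0,0,0,0],"xyz":[[0,0,-0.1],[0,0,-0.2],[0,0,-0.2],[0.12,-0.134,0],[0.25,-0.28,0],[0.28,-0.31,0],[0.3,-0.33,0],[0.3,-0.33,0],[0.25,-0.28,0],[0.12,-0.147,0],[0,0,0],[0,0,0]],"twist":[[0,0,0],[0,0,0],[0,0,0],[0,0,0],[0,0,0],[0,0,0],[0,0,0],[0,0,0],[0,0,0],[0,0,0],[0,0,0],[0,0,0]]}';  python3 g.py 459.7 74 90 90.1
```

```text
clock: 31.32
eef_pos: [461.8, 73.1, 130.8]
tool_rot: [3.139, 0.0, 1.571]
force: [-0.5, 0.1, -4.4]
width: 22.9
gripper_force: 59.3
t 31.32 pos [461.8  73.1 130.8] yaw 90.0 w 22.9 gf 59.3 q7 -0.49
turn z total -0.001 | shift [ 0.009 -0.021  0.408]
```

```bash
python3 -m jog '{"claw":[0,0,0,0,0,0,0],"xyz":[[0.005,-0.015,0.15],[0,0,0.14],[0,0,0.07],[0,0,0.03],[0,0,0.012],[0,0,0.008],[0,0,0]],"twist":[[0,0,0],[0,0,0],[0,0,0],[0,0,0],[0,0,0],[0,0,0],[0,0,0]]}';  python3 g.py 459.7 74 90 90.1
```

```text
clock: 32.2
eef_pos: [458.5, 74.5, 90.0]
tool_rot: [3.141, 0.0, 1.572]
force: [-2.8, 0.2, 2.8]
width: 22.3
gripper_force: 59.9
t 32.2 pos [458.5  74.5  90. ] yaw 90.1 w 22.3 gf 59.9 q7 -0.53
turn z total -0.0 | shift [-0.005  0.012 -0.   ]
```

```bash
python3 -m jog '{"claw":[1,1,1,1,1,1,1,1,1,1,1,1],"xyz":[[0,0,0],[0,0,0],[0,0,0],[0,0,-0.2],[0,0,-0.4],[0,0,-0.5],[0,0,-0.4],[-0.3,0,0],[-0.5,0,0],[-0.5,0,0],[-0.5,0,0],[-0.5,0,0]],"twist":[[0,0,0],[0,0,0],[0,0,0],[0,0,0],[0,0,0],[0,0,0],[0,0,0],[0,0,0],[0,0,0],[0,0,0],[0,0,0],[0,0,0]]}';python3 -m jog '{"claw":[1,1,1,1,1],"xyz":[[-0.5,0,0],[-0.4,0,0],[-0.2,0,0],[0,0,0],[0,0,0]],"twist":[[0,0,0],[0,0,0],[0,0,0],[0,0,0],[0,0,0]]}'
python3 - <<'E'
from h import *
im=snap('top','t7'); o=im['color'][:,:,::-1].copy()
S=4; r=cv2.resize(o[110:260,125:275],None,fx=S,fy=S,interpolation=cv2.INTER_CUBIC)
def dr(P,col):
    q=((w2pix(im,P)-[125,110]+.5)*S-.5).round().astype(int); cv2.polylines(r,[q.reshape(-1,1,2)],True,col,1)
t=np.linspace(0,2*np.pi,60)
def circ(c,d,z): dr(np.c_[c[0]+d/2*np.cos(t),c[1]+d/2*np.sin(t),0*t+z],(0,0,255))
def rect(c,l,w,a,z):
    a=np.radians(a); R=np.array([[np.cos(a),-np.sin(a)],[np.sin(a),np.cos(a)]])
    P=np.array([[l,w],[-l,w],[-l,-w],[l,-w]])/2@R.T+c; dr(np.c_[P,[z]*4],(0,0,255))
# where props should appear if exactly in their outlines
circ((459.7,74),82,85); circ((459.7,74),25,113); circ((628.5,91.8),29,189); circ((628.5,91.8),60,107)
rect((459,266.9),110,60,-37.1,70); rect((638.3,282),70,70,-5.4,19); circ((638.3,282),28,139)
cv2.imwrite('pics/t7c.png',r)
E
```

```text
clock: 33.7
eef_pos: [458.8, -157.2, 239.6]
tool_rot: [3.141, 0.0, 1.572]
force: [0.3, -0.8, -0.3]
width: 85.3
gripper_force: 0.0
clock: 34.33
eef_pos: [459.3, -263.3, 239.4]
tool_rot: [-3.141, -0.001, 1.575]
force: [-0.2, 0.2, -0.1]
width: 85.4
gripper_force: 0.0
```

View pics/t7c.png

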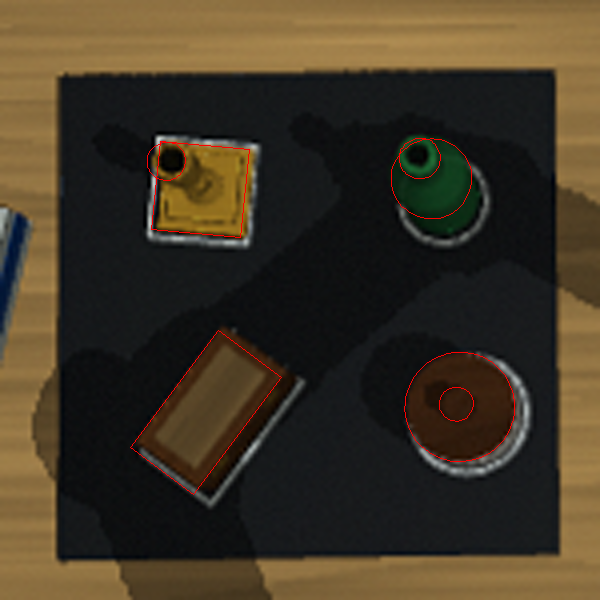

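All four props match the overlays drawn for exact placement to within about 2–3 mm (px: box (210,412), pot (460,405), bottle (425,180), candlestick (203,190)). They are upright, and the robot is clear of everything.

```bash
python3 -c "
from cell import order
print(order.finish_job())"
```

```text
the job is handed in; nothing more can be done
None
```

The still life is set up and handed in at about 34 s on the robot's clock: box, pot, bottle and candlestick each stand upright in their own outlines, about 2–3 mm off by the last top-camera picture, and the robot never reached for the brush jar, glove carton or blue boxes; no verdict came back.

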